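# Put three mixed-up reagent bottles back on their own drip trays

### The arm

A 6-joint arm with a two-finger parallel gripper is mounted at the origin on a cart in front of the work surface, level with it; the furniture and walls round the work are solid. World frame = base frame: x ahead of the robot, y to its left, z up, the work surface at z = 0. Lengths are in m, angles in rad, forces in N, time in s.
With the tool pointing down it reaches from about 0.275 to 0.725 m from the base axis. Payload 15.9 kg.
Tool frame: the origin (TCP) lies at the very end of the fingers, on their centre line; the grasp point (between the pads) lies 19 mm behind it (bot.grip_depth is the distance from the TCP to the grasp point, in m); z points along the fingers, y is the line along which they close (so a half turn about z gives the same grasp; the last joint's range is limited). The gripper opens to 85 mm and grips with 20 to 120 N. Pads are 22 mm wide; open, the fingers measure 114 mm over their backs; the gripper's body (76 mm by 85 mm) begins 54 mm behind the grasp point. The pads swing forward as they close: fully open they stand 13 mm farther back than shut.
Start: joints at [-1.127, 0.213, -0.034, 1.323, 0, 1.571], TCP at [0.215, -0.452, 0.194] pointing down, gripper open.
Joint ranges: [-2.98, 2.98], [-0.74, 1.72], [-1.14, 1.35], [-2.1, 2.04], [-1.57, 1.44], [-3.14, 3.14]. Speed limits (rad/s): [1.89, 1.89, 2.39, 2.57, 3.14, 3.14].

### API

Orientations are given as a unit quaternion [x, y, z, w].
In Python, from plant import telemetry, viewer, workorder, bot gives the robot as it stands.
- The arm moves only by the shell command python3 -m crank 'ROWS' [OPENING] [FORCE]. ROWS is JSON, a list that holds one entry, the list of rows, each a list of 6 numbers: the shift along the tool's x, y, z in cm, then the turn, a rotation vector about the tool's x, y, z in degrees. In form: [[[dx, dy, dz, ax, ay, az], ...]]. A call has 1 to 10 rows; each row shifts and turns the commanded pose from where the row before left it, along the tool's axes as they then stand; what a row does not reach is not made up. A row lasts 1/8 s, in which the tool goes at most 62.5 mm and 10.7 degrees, less where a joint would pass 70% of its speed; a pose out of reach is approached as far as the arm can. A call is refused whole if a number of a shift passes 6.25 or a number of a turn 10.7, either way. A call with a gripper value outside its range is refused whole. OPENING is the finger opening in cm, from 0 to 8.54, set as the call begins (- or left out, the last holds). The fingers move at their own pace and stop on an object; FORCE is the grip in N (left out, the last holds). Time passes only in rows, so rows that do not move let the fingers close. It gives the time, the measured TCP pose, the force, the opening and the grip force at its end, in the units of the state.
- telemetry.get_obs(): the state, without advancing time (a new reading comes with each control period).
- viewer.get_image(name): name is "side" or "top" or "wrist"; returns the picture (384x512x3 uint8, blue, green, red); there is no depth.
- viewer.camera_info(name): a dict with "camera_matrix" (3x3 intrinsics, pixels), "world_to_cam" (4x4, takes a point from world to camera coordinates). Camera axes: x right, y up, looking along -z (the intrinsics and any distortion apply to the point x, -y, -z); pixel columns grow to the right and rows downward; lengths in m; the calibration is good to about 2 mm. A picture is of the moment at which its call begins: read the wrist's pose just before it. camera_info takes no time and is no camera call; for the wrist camera it gives the pose at the moment of the call.
- workorder.close_job(): hands the job in; it is judged then, once.
The state is a dict: "time": time; "joint_positions": joint angles; "dq": joint speeds; "joint_efforts": joint torques, N m; "ee_pos": TCP position; "orientation": TCP orientation; "ft_force": force on the tool from outside, world axes, zero at the start; "moment": the same for the moment, N m; "width": opening from 0.0 (shut) to 1.0 (fully open); "finger_force": force on a finger pad.
Only numpy, scipy, OpenCV 4.12 (cv2) and the standard library are available. Lean on these libraries where they do the work, as an engineer would, in place of code of your own. Each camera call takes 0.05 s, during which the arm holds its last target. There are 200 camera calls.

### The job

The three reagent bottles have been put back on each other's drip trays: park one of them on the empty white tray to make room, then bring every bottle home, the red-capped bottle to the red tray, the blue-capped one to the blue tray and the brown bottle with the black cap to the yellow tray. Keep the bottles upright, and leave each one released and standing flat inside the rim of its tray, with the white tray empty again. Leave the cream bottle, the petri dish and the timer where they are.

Things in the scene. Friction and masses are not known exactly. Their poses are not given: they have to be found in the camera images.
- red_bottle_mid (a point): Loose white plastic bottle with a red screw cap (cap 40 mm across); body 58 mm across, 118 mm tall in all, straight-sided from the foot to about 20 mm above half height, then a shoulder up to the 11 mm tall cap, which is fixed on. This point is on its axis, half-way up, 59.0 mm above its underside; z points up along the axis.
- blue_bottle_mid (a point): Loose white plastic bottle with a blue screw cap (cap 42 mm across); body 60 mm across, 112 mm tall in all, straight-sided from the foot to about 20 mm above half height, then a shoulder up to the 11 mm tall cap, which is fixed on. This point is on its axis, half-way up, 56.0 mm above its underside; z points up along the axis.
- brown_bottle_mid (a point): Loose see-through brown bottle with a black screw cap (cap 38 mm across); body 54 mm across, 105 mm tall in all, straight-sided from the foot to about 20 mm above half height, then a shoulder up to the 11 mm tall cap, which is fixed on. This point is on its axis, half-way up, 52.5 mm above its underside; z points up along the axis.
- tray_red: Round red drip tray, fixed to the worktop: 94 mm across, floor 3 mm thick, low rim 6 mm high over the worktop, 84 mm across inside, with a small flat tab at one side. Origin: centre of its underside, on the worktop; z up. One of the three bottles stands in it at the start, not its own.
- tray_blue: Round blue drip tray, fixed to the worktop: 94 mm across, floor 3 mm thick, low rim 6 mm high over the worktop, 84 mm across inside, with a small flat tab at one side. Origin: centre of its underside, on the worktop; z up. One of the three bottles stands in it at the start, not its own.
- tray_yellow: Round yellow drip tray, fixed to the worktop: 94 mm across, floor 3 mm thick, low rim 6 mm high over the worktop, 84 mm across inside, with a small flat tab at one side. Origin: centre of its underside, on the worktop; z up. One of the three bottles stands in it at the start, not its own.
- tray_white: Round white drip tray, fixed to the worktop: 94 mm across, floor 3 mm thick, low rim 6 mm high over the worktop, 84 mm across inside, with a small flat tab at one side. Origin: centre of its underside, on the worktop; z up. Empty at the start: the parking place.
- cream_bottle_mid (a point): Bystander: loose cream bottle with a cream cap and a green band on its label, 65 mm across, 150 mm tall; this point is on its axis, half-way up.
- dish: Bystander: loose clear petri dish with lid, 94 mm across, 16 mm high; origin at the centre of its underside.
- timer: Bystander: loose flat white bench timer with a display, 62 x 66 x 18 mm; origin at the centre of its underside.
Not all that is in view belongs to the job. Leave any pink look-alike of the part that bears brown_bottle_mid alone. What is shaped like the part that bears blue_bottle_mid but purple is not meant.

How it is judged:
On the way:
1. one of the three bottles has been parked: it stands upright and released inside the white tray (((horizontal distance between red_bottle_mid and tray_white below 0.016 m and height (world z) of red_bottle_mid between 0.059 and 0.065 m and angle between red_bottle_mid's own z axis and vertical below 0.06 rad and linear speed of red_bottle below 0.02 m/s and contact force between red_bottle and the fingers below 0.3 N) or (horizontal distance between blue_bottle_mid and tray_white below 0.016 m and height (world z) of blue_bottle_mid between 0.056 and 0.062 m and angle between blue_bottle_mid's own z axis and vertical below 0.06 rad and linear speed of blue_bottle below 0.02 m/s and contact force between blue_bottle and the fingers below 0.3 N) or (horizontal distance between brown_bottle_mid and tray_white below 0.016 m and height (world z) of brown_bottle_mid between 0.0525 and 0.0585 m and angle between brown_bottle_mid's own z axis and vertical below 0.06 rad and linear speed of brown_bottle below 0.02 m/s and contact force between brown_bottle and the fingers below 0.3 N))), for 0.2 s.
At the end, for the whole second after the job is handed in: The red-capped bottle stands in the red tray, the blue-capped bottle in the blue tray and the brown bottle in the yellow tray (so the white tray is empty), each upright within 0.06 rad, its axis within 16 mm of the tray's centre, its foot on the tray's floor (within 3 mm), at rest and released (horizontal distance between red_bottle_mid and tray_red below 0.016 m and height (world z) of red_bottle_mid between 0.059 and 0.065 m and angle between each of red_bottle_mid, blue_bottle_mid, brown_bottle_mid's own z axis and vertical below 0.06 rad and linear speed of each of red_bottle, blue_bottle, brown_bottle below 0.02 m/s and contact force between each of red_bottle, blue_bottle, brown_bottle and the fingers below 0.3 N and horizontal distance between blue_bottle_mid and tray_blue below 0.016 m and height (world z) of blue_bottle_mid between 0.056 and 0.062 m and horizontal distance between brown_bottle_mid and tray_yellow below 0.016 m and height (world z) of brown_bottle_mid between 0.0525 and 0.0585 m); the robot touches nothing.
It fails at once if the cream bottle has been moved more than 20 mm (distance of cream_bottle_mid from where it was at the start of the episode above 0.02 m).
It fails at once if the petri dish has been moved more than 20 mm (distance of dish from where it was at the start of the episode above 0.02 m).
It fails at once if the timer has been moved more than 20 mm (distance of timer from where it was at the start of the episode above 0.02 m).
It fails at once if one of the three bottles has been tipped (more than 0.5 rad) (angle between any of red_bottle_mid, blue_bottle_mid, brown_bottle_mid's own z axis and vertical above 0.5 rad).
It also fails if it takes over 122 s, if anything falls off the work surface, if the arm or the gripper's body presses on something with over 40 N, if the wrist force passes 120 N, or if a joint passes its speed limit or range.

## Working session

There is one attempt and no reset: what is moved stays moved. The work goes in short steps, Python scripts to look and compute and a shell command to move; the robot and the scene stay as the last step left them, time stands still between calls to the robot, and variables do not carry over. Pictures are saved under pics/ and viewed, at most 16 in all, crops included, and the job is handed in when it is done.

```bash
mkdir -p pics; ls
python3 - <<'E'
from plant import telemetry, viewer, workorder, bot
import cv2
print(telemetry.get_obs(), bot.grip_depth)
for n in ("top","side"):
    cv2.imwrite(f"pics/{n}0.png", viewer.get_image(n)); print(n, viewer.camera_info(n))
E
```

```text
pics
{'time': 0.0, 'joint_positions': array([-1.12701403e+00,  2.13380613e-01, -3.50503139e-02,  1.32351272e+00,
       -4.66794764e-05,  1.57084455e+00]), 'dq': array([ 1.19584208e-03, -3.58540342e-04,  1.51514793e-03, -1.32008338e-03,
       -1.75524196e-03, -5.17115958e-05]), 'joint_efforts': array([ 4.06893334e-03, -6.86165285e+01,  4.87118697e+01,  1.74318929e-02,
        2.43432378e-04, -3.56425801e-05]), 'ee_pos': array([ 0.21449866, -0.45122562,  0.19370746]), 'orientation': array([ 9.75488143e-01,  2.20051253e-01, -1.49028518e-04, -5.54453393e-04]), 'ft_force': array([ 0.06853884, -0.46824476,  0.21994236]), 'moment': array([ 0.0461265 , -0.02181271,  0.06965841]), 'finger_force': 0.0, 'width': 0.9974212160213611} 0.0187
top {'camera_matrix': array([[378.21439419,   0.        , 258.59036619],
       [  0.        , 378.21439419, 189.07222563],
       [  0.        ,   0.        ,   1.        ]]), 'world_to_cam': array([[-0.00555032, -0.99996645,  0.00602367,  0.04019151],
       [ 0.99731659, -0.00509568,  0.07303184, -0.54853579],
       [-0.0729987 ,  0.00641285,  0.99731142, -1.00816473],
       [ 0.        ,  0.        ,  0.        ,  1.        ]])}
side {'camera_matrix': array([[403.01187825,   0.        , 255.85082843],
       [  0.        , 403.01187825, 185.3187331 ],
       [  0.        ,   0.        ,   1.        ]]), 'world_to_cam': array([[ 0.99186676, -0.12605946, -0.01758797, -0.54574848],
       [ 0.09368873,  0.62955508,  0.77128647, -0.13087633],
       [-0.08615537, -0.76666121,  0.63624511, -1.05648811],
       [ 0.        ,  0.        ,  0.        ,  1.        ]])}
```

View pics/top0.png

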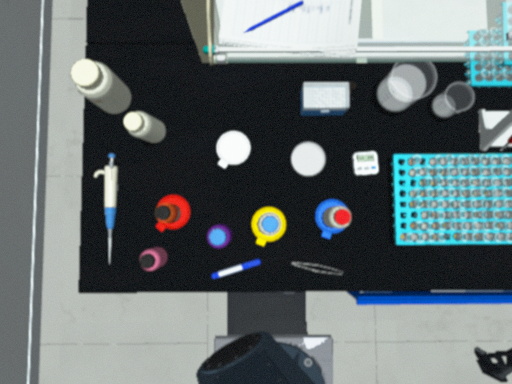

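View pics/side0.png

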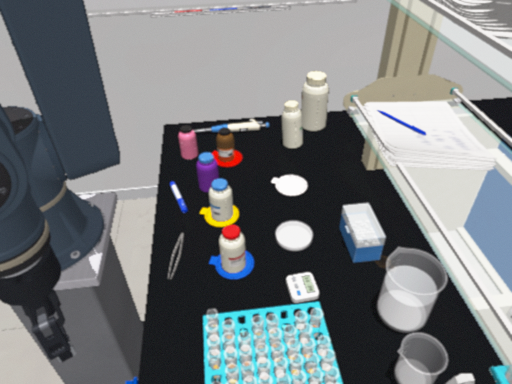

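The top view shows:
- Red tray at (172,212) holding the brown bottle.
- Yellow tray at (269,224) holding the blue-capped white bottle.
- Blue tray at (333,217) holding the red-capped bottle.
- White tray with tab at (233,148). The disc at (308,158) has no tab, so it is the petri dish.

Look-alikes are the purple bottle at (219,236) and the pink one at (153,259). I'll confirm in an enlarged crop.

Run:
```python
import cv2
a=cv2.imread("pics/top0.png")
cv2.imwrite("pics/crop1.png", cv2.resize(a[120:275,135:375],None,fx=3.33,fy=3.33,interpolation=cv2.INTER_CUBIC)[:,:800])
b=cv2.imread("pics/side0.png")
cv2.imwrite("pics/crop2.png", cv2.resize(b[115:305,160:340],None,fx=3.1,fy=3.1,interpolation=cv2.INTER_CUBIC))
```

```text
(no output)
```

View pics/crop1.png

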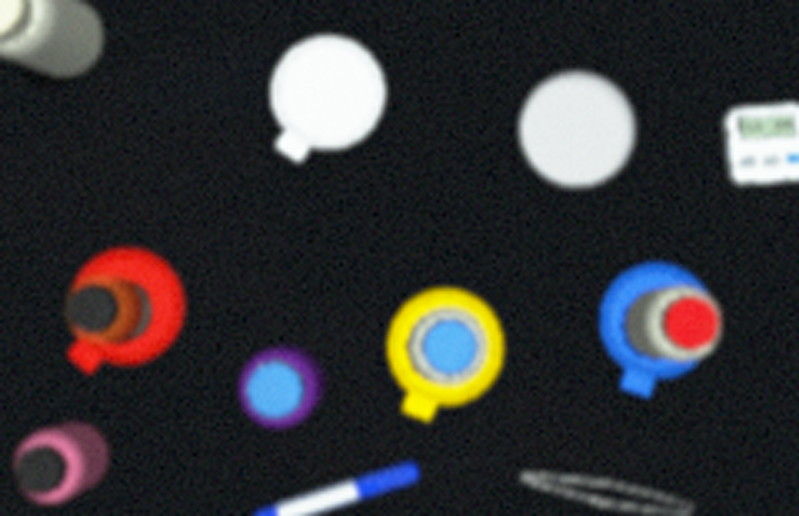

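View pics/crop2.png

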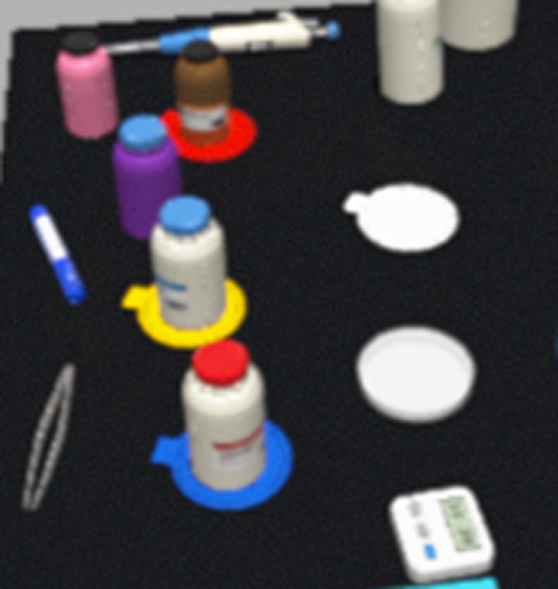

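The crops confirm it: brown cap (94,308) in the red tray, blue cap on white body (451,347) in the yellow tray, red cap (692,323) in the blue tray. The purple bottle (274,390) and pink bottle (41,470) are decoys by body colour. Now the positions.

```bash
cat > h.py <<'E'
import numpy as np
def pix2w(info,u,v,z):
    K,T=info["camera_matrix"],info["world_to_cam"]
    d=np.linalg.inv(K)@[u,v,1]; d=T[:3,:3].T@[d[0],-d[1],-d[2]]
    c=-T[:3,:3].T@T[:3,3]
    return c+d*(z-c[2])/d[2]
def w2pix(info,p):
    K,T=info["camera_matrix"],info["world_to_cam"]
    q=T[:3,:3]@p+T[:3,3]; q=K@[q[0],-q[1],-q[2]]
    return q[:2]/q[2]
E
python3 - <<'E'
from plant import viewer
from h import *
I=viewer.camera_info("top"); S=viewer.camera_info("side")
P=dict(tray_red=(128,306,.006),tray_blue=(657,321,.006),tray_yellow=(446,347,.006),tray_white=(329,92,.006),
 brown=(94,308,.108),blue=(451,347,.115),red=(692,323,.121),purple=(274,390,.112),pink=(41,470,.105),dish=(577,129,.016),timer=(770,145,.018))
for n,(u,v,z) in P.items():
    u=(u+.5)/3.33-.5+135; v=(v+.5)/3.33-.5+120
    p=pix2w(I,u,v,z); s=w2pix(S,p)
    print(n,p.round(4),"r",np.hypot(*p[:2]).round(3),"side crop",((s-[160,115])*3.1).round(0))
print(pix2w(I,135,120,.11), pix2w(I,88,74,.15))
E
```

```text
tray_red [0.4892 0.2718 0.006 ] r 0.56 side crop [206. 131.]
tray_blue [ 0.4745 -0.1637  0.006 ] r 0.502 side crop [227. 457.]
tray_yellow [0.4542 0.0104 0.006 ] r 0.454 side crop [187. 306.]
tray_white [0.6665 0.1063 0.006 ] r 0.675 side crop [404. 215.]
brown [0.4864 0.2746 0.108 ] r 0.559 side crop [197.  46.]
blue [0.4562 0.0102 0.115 ] r 0.456 side crop [180. 210.]
red [ 0.4728 -0.1664  0.121 ] r 0.501 side crop [216. 355.]
purple [0.4254 0.1406 0.112 ] r 0.448 side crop [138. 125.]
pink [0.3674 0.3128 0.105 ] r 0.483 side crop [77. 38.]
dish [ 0.6329 -0.0988  0.016 ] r 0.641 side crop [412. 366.]
timer [ 0.6185 -0.2573  0.018 ] r 0.67 side crop [436. 524.]
[0.71743657 0.34686352 0.11      ] [0.82064359 0.44952488 0.15      ]
```

Plan: park red on white, then blue to blue, brown to yellow, red to red. I'll turn to yaw 0 (tool x = +X, tool y = -Y) and move above the red bottle.

```bash
python3 -m crank '[[[0,0,0,0,0,8.5],[0,0,0,0,0,8.5],[0,0,0,0,0,8.4],[3.7,-4.05,0,0,0,0],[3.7,-4.05,0,0,0,0],[3.7,-4.05,0,0,0,0],[3.7,-4.05,0,0,0,0],[3.7,-4.05,0,0,0,0],[3.7,-4.05,0,0,0,0],[3.7,-4.05,0,0,0,0]]]' 8.5 40
```

```text
time: 1.35
ee_pos: [0.4744, -0.1663, 0.1941]
orientation: [1.0, 0.0, -0.0, 0.0]
ft_force: [-0.3, -1.6, 0.4]
width: 0.996
finger_force: 0.0
```

```bash
python3 -m crank '[[[0,0,0,0,0,0],[0,0,0,0,0,0]]]'
```

```text
time: 1.6
ee_pos: [0.4732, -0.1679, 0.1939]
orientation: [1.0, 0.001, -0.0, -0.0]
ft_force: [1.0, 0.1, -0.5]
width: 0.996
finger_force: 0.0
```

Run:
```python
from plant import viewer,telemetry
import cv2
from h import *
I=viewer.camera_info("wrist"); cv2.imwrite("pics/w1.png",viewer.get_image("wrist"))
for p in [(.474,-.166,.121),(.4745,-.1637,.006)]: print(w2pix(I,np.array(p)))
```

```text
[255.82336918 186.08489152]
[254.62259561 155.24951855]
```

View pics/w1.png

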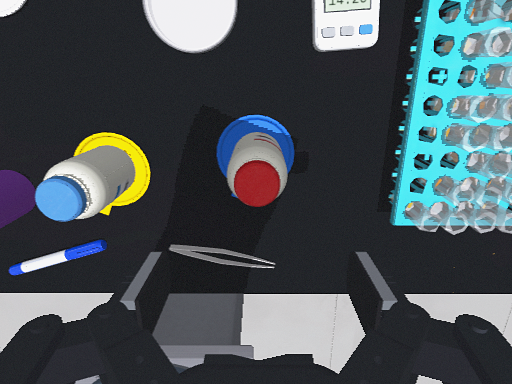

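The wrist view puts the red cap at (257,183) and the blue tray at (255,152), both about 2 mm further in x than estimated. Descending and gripping.

```bash
python3 -m crank '[[[0.2,0,4,0,0,0],[0,0,4,0,0,0],[0,0,3,0,0,0],[0,0,2,0,0,0],[0,0,1.2,0,0,0],[0,0,0,0,0,0],[0,0,0,0,0,0]]]' && python3 -m crank '[[[0,0,0,0,0,0],[0,0,0,0,0,0],[0,0,0,0,0,0],[0,0,0,0,0,0],[0,0,0,0,0,0],[0,0,0,0,0,0],[0,0,0,0,0,0],[0,0,0,0,0,0]]]' 4 40
```

```text
time: 2.52
ee_pos: [0.4759, -0.1684, 0.053]
orientation: [1.0, 0.0, 0.001, 0.0]
ft_force: [0.4, -0.3, 0.0]
width: 0.996
finger_force: 0.0
time: 3.52
ee_pos: [0.4762, -0.1679, 0.053]
orientation: [1.0, 0.0, 0.001, 0.0]
ft_force: [-0.8, 2.4, 10.0]
width: 0.581
finger_force: 39.2
```

Run:
```python
from plant import viewer
import cv2,numpy as np
w=viewer.get_image("wrist"); s=viewer.get_image("side")
c=cv2.resize(s[170:320,170:320],(384,384),interpolation=cv2.INTER_CUBIC)
cv2.imwrite("pics/g1.png",cv2.resize(np.hstack([w,c]),None,fx=.89,fy=.89))
```

```text
(no output)
```

View pics/g1.png

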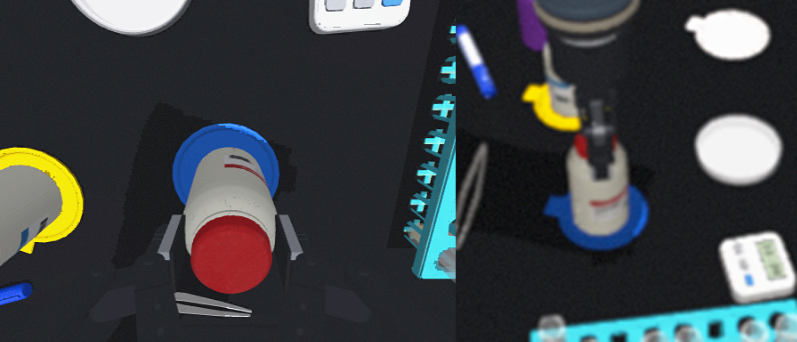

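The opening of about 50 mm and the 10 N upward force suggest the pads are on the shoulder. I'll reopen, go 4 mm lower and regrip.

```bash
python3 -m crank '[[[0,0,0,0,0,0],[0,0,0,0,0,0],[0,0,0,0,0,0],[0,0,0.2,0,0,0],[0,0,0.2,0,0,0],[0,0,0,0,0,0],[0,0,0,0,0,0]]]' 8.0 && python3 -m crank '[[[0,0,0,0,0,0],[0,0,0,0,0,0],[0,0,0,0,0,0],[0,0,0,0,0,0],[0,0,0,0,0,0],[0,0,0,0,0,0],[0,0,0,0,0,0],[0,0,0,0,0,0]]]' 4 40
python3 - <<'E'
from plant import viewer
from h import *
I=viewer.camera_info("wrist")
c=-I["world_to_cam"][:3,:3].T@I["world_to_cam"][:3,3]; print(c)
E
```

```text
time: 4.5
ee_pos: [0.4755, -0.1679, 0.0482]
orientation: [1.0, 0.0, -0.0, -0.0]
ft_force: [0.5, 0.1, -0.4]
width: 0.933
finger_force: 0.0
time: 5.5
ee_pos: [0.476, -0.1678, 0.0487]
orientation: [1.0, 0.0, 0.0, -0.0]
ft_force: [-0.5, 2.3, 6.7]
width: 0.616
finger_force: 39.8
[ 0.56106057 -0.16791332  0.22922062]
```

Run:
```python
from plant import viewer
import cv2
from h import *
I=viewer.camera_info("wrist")
w=viewer.get_image("wrist"); s=viewer.get_image("side"); 
hsv=cv2.cvtColor(w,cv2.COLOR_BGR2HSV); m=((hsv[...,0]<8)|(hsv[...,0]>172))&(hsv[...,1]>130)&(hsv[...,2]>60)
n,_,st,ce=cv2.connectedComponentsWithStats(m.astype('uint8')); k=1+st[1:,4].argmax(); print(st[k],ce[k], pix2w(I,*ce[k],.121))
print(w2pix(I,np.array([.476,-.168,.121])))
cv2.imwrite("pics/g2.png",cv2.resize(w[150:384,100:420],None,fx=2.5,fy=2.5,interpolation=cv2.INTER_CUBIC))
```

```text
[ 212  246   95   91 6827] [258.76256042 290.85249744] [ 0.47975965 -0.16820215  0.121     ]
[258.25758508 298.46927387]
```

View pics/g2.png

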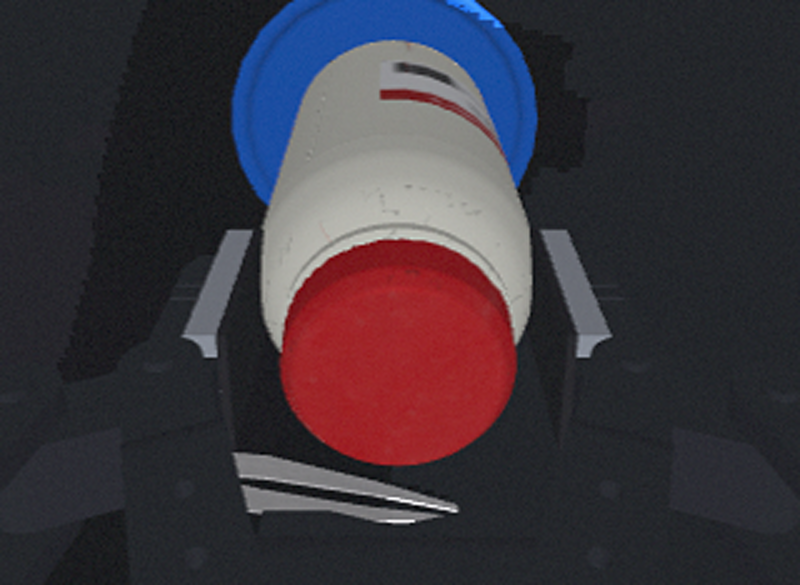

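Run:
```python
from plant import viewer
from h import *
I=viewer.camera_info("wrist")
for x in (.487,.476):
  for z in (.048,.053,.058,.08): print(x,z,[w2pix(I,np.array([x,-.168+y,z])).round(0) for y in(-.029,.029,-.0263,.0263)])
```

```text
0.487 0.048 [array([305., 207.]), array([212., 207.]), array([301., 207.]), array([216., 207.])]
0.487 0.053 [array([306., 210.]), array([211., 210.]), array([302., 210.]), array([215., 210.])]
0.487 0.058 [array([307., 214.]), array([209., 213.]), array([303., 214.]), array([214., 214.])]
0.487 0.08 [array([313., 230.]), array([203., 230.]), array([308., 230.]), array([208., 230.])]
0.476 0.048 [array([304., 223.]), array([213., 223.]), array([300., 223.]), array([217., 223.])]
0.476 0.053 [array([305., 227.]), array([212., 227.]), array([301., 227.]), array([216., 227.])]
0.476 0.058 [array([306., 230.]), array([210., 230.]), array([302., 230.]), array([215., 230.])]
0.476 0.08 [array([312., 249.]), array([204., 249.]), array([307., 249.]), array([209., 249.])]
```

Run:
```python
from plant import viewer
from h import *
S=viewer.camera_info("side"); I=viewer.camera_info("wrist"); print(I["camera_matrix"][0])
for y in (-.197,-.212):
  for z in (.05,.06,.07,.08,.09,.1): print(y,z,w2pix(S,np.array([.476,y,z])).round(1))
print(w2pix(S,np.array([.476,-.168,.121])),w2pix(S,np.array([.476,-.168,.003])))
```

```text
[313.51685715   0.         258.24313274]
-0.197 0.05 [234. 261.]
-0.197 0.06 [233.7 258.1]
-0.197 0.07 [233.5 255.2]
-0.197 0.08 [233.3 252.2]
-0.197 0.09 [233.  249.2]
-0.197 0.1 [232.8 246.1]
-0.212 0.05 [234.5 266.2]
-0.212 0.06 [234.3 263.3]
-0.212 0.07 [234.1 260.3]
-0.212 0.08 [233.8 257.4]
-0.212 0.09 [233.6 254.3]
-0.212 0.1 [233.3 251.3]
[231.18776897 229.93550269] [233.96813362 264.40952471]
```

Both views put the fingertips at z≈0.09, well above the nominal TCP, so the pads are on the shoulder. I'll open and go lower in small steps, watching the force.

```bash
python3 -m crank '[[[0.2,0,0,0,0,0],[0,0,0,0,0,0],[0,0,0,0,0,0],[0,0,0.2,0,0,0],[0,0,0.1,0,0,0],[0,0,0,0,0,0]]]' 8.0 && python3 -m crank '[[[0,0,0.2,0,0,0],[0,0,0.1,0,0,0],[0,0,0,0,0,0]]]'
```

```text
time: 6.35
ee_pos: [0.4774, -0.1679, 0.0451]
orientation: [1.0, 0.0, -0.0, -0.0]
ft_force: [0.3, -0.2, -1.1]
width: 0.935
finger_force: 0.0
time: 6.72
ee_pos: [0.4775, -0.1679, 0.0421]
orientation: [1.0, 0.0, -0.0, -0.0]
ft_force: [-0.9, 0.0, -0.1]
width: 0.938
finger_force: 0.0
```

```bash
python3 -m crank '[[[0,0,0.1,0,0,0],[0,0,0.1,0,0,0],[0,0,0.1,0,0,0],[0,0,0,0,0,0]]]' && python3 -m crank '[[[0,0,0.1,0,0,0],[0,0,0.1,0,0,0],[0,0,0.1,0,0,0],[0,0,0,0,0,0]]]'
```

```text
time: 7.22
ee_pos: [0.4775, -0.1679, 0.0391]
orientation: [1.0, 0.0, -0.0, -0.0]
ft_force: [0.7, -0.3, 0.6]
width: 0.935
finger_force: 0.0
time: 7.72
ee_pos: [0.4775, -0.1679, 0.0361]
orientation: [1.0, 0.0, -0.0, -0.0]
ft_force: [0.3, 0.7, 0.5]
width: 0.934
finger_force: 0.0
```

```bash
python3 -m crank '[[[0,0,0,0,0,0],[0,0,0,0,0,0],[0,0,0,0,0,0],[0,0,0,0,0,0],[0,0,0,0,0,0],[0,0,0,0,0,0],[0,0,0,0,0,0]]]' 4 40
python3 - <<'E'
from plant import viewer
import cv2,numpy as np
w=viewer.get_image("wrist"); s=viewer.get_image("side")
c=cv2.resize(s[190:290,190:290],(384,384),interpolation=cv2.INTER_CUBIC)
cv2.imwrite("pics/g3.png",cv2.resize(np.hstack([w,c]),None,fx=.89,fy=.89))
E
```

```text
time: 8.6
ee_pos: [0.4779, -0.168, 0.0367]
orientation: [1.0, 0.0, 0.0, 0.0]
ft_force: [-0.7, 1.1, 7.0]
width: 0.65
finger_force: 41.4
```

View pics/g3.png

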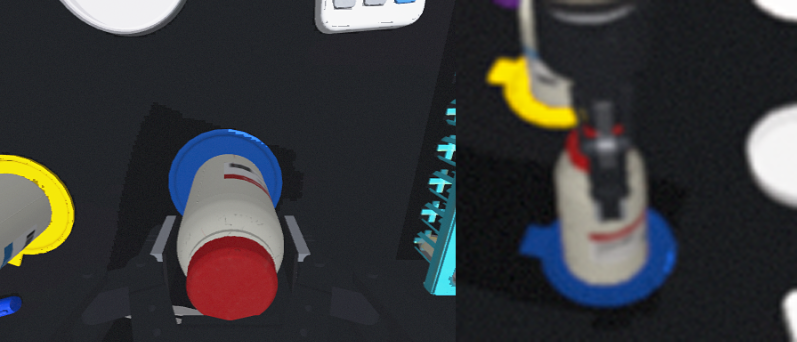

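The pads just reach the straight part. I'll take another 8 mm for a solid wall grip.

```bash
python3 -m crank '[[[0,0,0,0,0,0],[0,0,0,0,0,0],[0,0,0,0,0,0],[0,0,0.1,0,0,0],[0,0,0.1,0,0,0],[0,0,0.1,0,0,0],[0,0,0.1,0,0,0],[0,0,0,0,0,0]]]' 8.0 && python3 -m crank '[[[0,0,0.1,0,0,0],[0,0,0.1,0,0,0],[0,0,0.1,0,0,0],[0,0,0.1,0,0,0],[0,0,0,0,0,0]]]'
```

```text
time: 9.7
ee_pos: [0.4775, -0.1679, 0.0321]
orientation: [1.0, 0.0, -0.0, -0.0]
ft_force: [0.7, -0.1, -0.7]
width: 0.94
finger_force: 0.0
time: 10.32
ee_pos: [0.4775, -0.1679, 0.0281]
orientation: [1.0, 0.0, -0.0, -0.0]
ft_force: [-0.2, 0.2, 0.4]
width: 0.935
finger_force: 0.0
```

```bash
python3 -m crank '[[[0,0,0,0,0,0],[0,0,0,0,0,0],[0,0,0,0,0,0],[0,0,0,0,0,0],[0,0,0,0,0,0],[0,0,0,0,0,0],[0,0,0,0,0,0]]]' 4 40
```

```text
time: 11.2
ee_pos: [0.4778, -0.1679, 0.0286]
orientation: [1.0, 0.0, 0.0, -0.0]
ft_force: [-0.9, 1.2, 5.0]
width: 0.655
finger_force: 41.7
```

```bash
python3 -m crank '[[[0,0,-1,0,0,0],[0,0,-1,0,0,0],[0,0,-2,0,0,0],[0,0,-2,0,0,0],[0,0,-2,0,0,0],[0,0,0,0,0,0]]]' 4 60
```

```text
time: 11.95
ee_pos: [0.4785, -0.1683, 0.1097]
orientation: [1.0, 0.0, 0.001, 0.0]
ft_force: [-0.2, -0.3, -3.5]
width: 0.648
finger_force: 63.9
```

```bash
python3 -m crank '[[[2.5,-1,0,0,0,0],[3,-2,0,0,0,0],[3,-3,0,0,0,0],[3,-4,0,0,0,0],[3,-4,0,0,0,0],[2,-4,0,0,0,0],[1.5,-4,0,0,0,0],[0.8,-3,0,0,0,0],[0.4,-2,0,0,0,0],[0,0,0,0,0,0]]]'; python3 -m crank '[[[0,0,0,0,0,0],[0,0,0,0,0,0]]]'
python3 - <<'E'
from plant import viewer
import cv2
from h import *
I=viewer.camera_info("wrist"); w=viewer.get_image("wrist"); cv2.imwrite("pics/w2.png",w)
for p in [(.6705,.105,.006),(.6665,.1063,.006)]: print(w2pix(I,np.array(p)))
E
```

```text
time: 13.2
ee_pos: [0.6683, 0.0633, 0.1093]
orientation: [0.999, 0.039, -0.001, -0.017]
ft_force: [0.3, 0.4, -2.9]
width: 0.652
finger_force: 63.9
time: 13.45
ee_pos: [0.6683, 0.0623, 0.1097]
orientation: [0.999, 0.038, -0.001, -0.017]
ft_force: [0.1, -0.2, -1.4]
width: 0.646
finger_force: 63.9
[216.93572682 170.62620467]
[215.42966062 174.56737593]
```

View pics/w2.png

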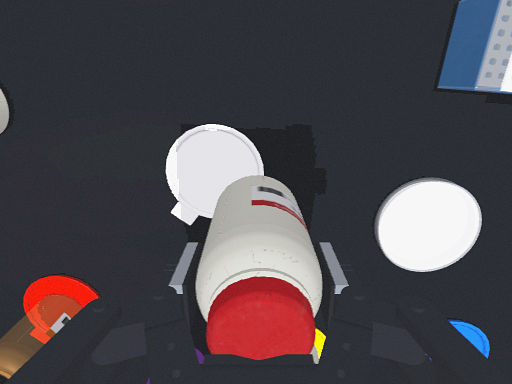

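The white tray is at (215,170), matching target (.6705,.106). The fast move lost some y and tilted the tool by 2°, so I'll correct slowly.

```bash
python3 -m crank '[[[0.1,-0.5,0,-0.4,0,0.9],[0,-0.5,0,-0.4,0,0.9],[0,-0.5,0,-0.4,0,0.9],[0,-0.5,0,-0.4,0,0.9],[0.1,-0.5,0,-0.4,0,0.8],[0,-0.5,0,0,0,0],[0,-0.5,0,0,0,0],[0,-0.5,0,0,0,0],[0,-0.3,0,0,0,0],[0,0,0,0,0,0]]]'; python3 -c "
from plant import telemetry
print(telemetry.get_obs()['joint_positions'].round(2))"
```

```text
time: 14.75
ee_pos: [0.6701, 0.0656, 0.1109]
orientation: [0.999, 0.04, -0.002, -0.017]
ft_force: [0.1, 0.8, -2.1]
width: 0.648
finger_force: 63.9
[0.08 0.61 0.34 1.31 0.03 3.14]
```

Joint 6 is at its limit (yaw = q1 − q6 + π). I'll switch to yaw 90° (tool x = +Y, tool y = +X), which leaves room for every tray.

```bash
python3 -m crank '[[[0,0,0,0,0,-9.5],[0,0,0,0,0,-9.5],[0,0,0,0,0,-9.5],[0,0,0,0,0,-9.5],[0,0,0,0,0,-9.5],[0,0,0,0,0,-9.5],[0,0,0,0,0,-9.5],[0,0,0,0,0,-9.5],[0,0,0,0,0,-9.5],[0,0,0,0,0,0]]]'
python3 - <<'E'
from plant import telemetry
from scipy.spatial.transform import Rotation as R
import numpy as np
open('ori.py','w').write('''from plant import telemetry
from scipy.spatial.transform import Rotation as R
o=telemetry.get_obs(); T=R.from_euler('z',90,degrees=True)*R.from_euler('x',180,degrees=True)
print('pos',o['ee_pos'].round(4),'turn needed in tool axes',(R.from_quat(o['orientation']).inv()*T).as_rotvec(degrees=True).round(2),o['joint_positions'].round(2))
''')
exec(open('ori.py').read())
E
```

```text
time: 16.0
ee_pos: [0.6701, 0.0654, 0.1109]
orientation: [0.707, 0.707, 0.01, -0.014]
ft_force: [-0.1, 0.7, -2.2]
width: 0.646
finger_force: 63.9
pos [0.6701 0.0654 0.1109] turn needed in tool axes [-0.31 -1.97  0.03] [0.08 0.61 0.34 1.31 0.03 1.65]
```

```bash
python3 -m crank '[[[0,0,0,-0.3,-1,0],[0.5,0,0,0,-1,0],[1,0,0,0,0,0],[1,0,0,0,0,0],[1,0,0,0,0,0],[0.5,0,0,0,0,0],[0,0,0,0,0,0],[0,0,0,0,0,0]]]'
python3 - <<'E'
exec(open('ori.py').read())
from plant import viewer
import cv2
from h import *
I=viewer.camera_info("wrist"); w=viewer.get_image("wrist"); cv2.imwrite("pics/w3.png",w)
print(w2pix(I,np.array((.6705,.106,.006))))
E
```

```text
time: 17.0
ee_pos: [0.6701, 0.1052, 0.111]
orientation: [0.707, 0.708, -0.0, 0.0]
ft_force: [-0.3, -0.2, -2.4]
width: 0.646
finger_force: 63.9
pos [0.6701 0.1052 0.111 ] turn needed in tool axes [-0.01  0.03  0.07] [ 0.16  0.62  0.36  1.31 -0.    1.73]
[257.5847777 174.1969109]
```

View pics/w3.png

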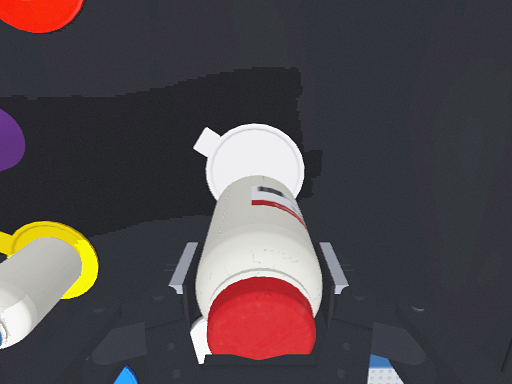

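Tray at (255,169), about 3 mm further in +y than predicted. Nudge and lower.

```bash
python3 -m crank '[[[0.15,-0.1,2,0,0,0],[0,0,2,0,0,0],[0,0,2,0,0,0],[0,0,1,0,0,0],[0,0,0.6,0,0,0],[0,0,0.2,0,0,0],[0,0,0.2,0,0,0],[0,0,0.1,0,0,0],[0,0,0,0,0,0],[0,0,0,0,0,0]]]'
```

```text
time: 18.3
ee_pos: [0.6691, 0.1069, 0.0302]
orientation: [0.707, 0.708, -0.0, 0.0]
ft_force: [0.6, 0.7, -2.7]
width: 0.648
finger_force: 64.0
```

```bash
python3 -m crank '[[[0,0,0.1,0,0,0],[0,0,0.05,0,0,0],[0,0,0,0,0,0],[0,0,0,0,0,0]]]'
```

```text
time: 18.8
ee_pos: [0.6691, 0.1069, 0.0288]
orientation: [0.707, 0.708, -0.0, 0.0]
ft_force: [-1.5, 0.3, 6.0]
width: 0.648
finger_force: 64.6
```

```bash
python3 -m crank '[[[0,0,0,0,0,0],[0,0,0,0,0,0],[0,0,0,0,0,0],[0,0,0,0,0,0],[0,0,-2,0,0,0],[0,0,-3,0,0,0],[0,0,-3,0,0,0],[0,0,-3,0,0,0],[0,0,-1,0,0,0],[0,0,0,0,0,0]]]' 8.4 40
python3 - <<'E'
from plant import viewer
import cv2
from h import *
I=viewer.camera_info("wrist"); w=viewer.get_image("wrist"); cv2.imwrite("pics/w4.png",w)
print(w2pix(I,np.array((.669,.109,.006))),w2pix(I,np.array((.669,.107,.121))))
E
```

```text
time: 20.05
ee_pos: [0.6693, 0.107, 0.1484]
orientation: [0.707, 0.708, -0.0, 0.0]
ft_force: [0.2, 0.2, -0.3]
width: 0.984
finger_force: 0.0
[256.9066087  163.23364579] [256.33710717 205.87476161]
```

View pics/w4.png

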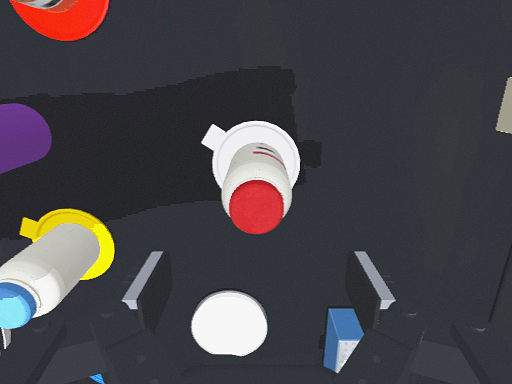

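Red is parked, about 2 mm off the white tray's centre (cap at (256,206), tray at (256,163)). Next, the blue bottle.

```bash
python3 -m crank '[[[-0.5,-1,0,0,0,0],[-1.2,-2.5,0,0,0,0],[-1.5,-3,0,0,0,0],[-1.5,-3,0,0,0,0],[-1.5,-3,0,0,0,0],[-1.5,-3,0,0,0,0],[-1.2,-3,0,0,0,0],[-0.9,-2.4,0,0,0,0],[0,0,0,0,0,0],[0,0,0,0,0,0]]]'
python3 - <<'E'
exec(open('ori.py').read())
from plant import viewer
import cv2
from h import *
I=viewer.camera_info("wrist"); w=viewer.get_image("wrist")
hsv=cv2.cvtColor(w,cv2.COLOR_BGR2HSV)
m=(hsv[...,0]>92)&(hsv[...,0]<118)&(hsv[...,1]>90)&(hsv[...,2]>120)
n,_,st,ce=cv2.connectedComponentsWithStats(m.astype('uint8'))
for k in range(1,n):
    if st[k,4]>300: print(st[k],ce[k].round(1),pix2w(I,*ce[k],.115).round(4))
m=(hsv[...,0]>20)&(hsv[...,0]<35)&(hsv[...,1]>120)&(hsv[...,2]>80); v,u=np.nonzero(m); print('yellow bbox',u.min(),u.max(),v.min(),v.max(), w2pix(I,np.array((.458,.0115,.006))))
cv2.imwrite("pics/w5.png",w)
E
```

```text
time: 21.35
ee_pos: [0.4604, 0.0088, 0.148]
orientation: [0.707, 0.708, -0.0, -0.0]
ft_force: [0.8, -0.0, -0.3]
width: 0.983
finger_force: 0.0
pos [0.4604 0.0088 0.148 ] turn needed in tool axes [-0.04  0.03  0.09] [ 0.02  0.15 -0.23  1.19 -0.    1.59]
[ 88   0  25  21 330] [99.8  8.5] [0.366 0.134 0.115]
[ 168    0   69   39 2044] [203.4  15.8] [0.428  0.1302 0.115 ]
[127  88  35  55 859] [144.7 114.7] [0.3857 0.0717 0.115 ]
[ 226  170   56   55 2429] [253.3 196.9] [0.4578 0.0135 0.115 ]
[ 221  268   87   63 3928] [267.9 298.7] [ 0.4695 -0.0754  0.115 ]
yellow bbox 196 297 119 185 [255.07485894 162.63448127]
```

```bash
python3 -m crank '[[[0.4,-0.2,2,0,0,0],[0,0,3,0,0,0],[0,0,3,0,0,0],[0,0,2,0,0,0],[0,0,1,0,0,0],[0,0,0.6,0,0,0],[0,0,0.4,0,0,0],[0,0,0.2,0,0,0],[0,0,0.2,0,0,0],[0,0,0,0,0,0]]]' && python3 -m crank '[[[0,0,0,0,0,0],[0,0,0,0,0,0],[0,0,0,0,0,0],[0,0,0,0,0,0],[0,0,0,0,0,0],[0,0,0,0,0,0],[0,0,0,0,0,0]]]' 4 60
```

```text
time: 22.65
ee_pos: [0.4582, 0.0125, 0.0247]
orientation: [0.707, 0.708, -0.0, 0.0]
ft_force: [-0.0, 0.0, -0.0]
width: 0.979
finger_force: 0.0
time: 23.52
ee_pos: [0.4583, 0.0125, 0.0252]
orientation: [0.707, 0.708, -0.0, 0.0]
ft_force: [-4.8, -0.5, 13.9]
width: 0.667
finger_force: 61.3
```

```bash
python3 -m crank '[[[0,0,-1,0,0,0],[0,0,-2,0,0,0],[0,0,-2,0,0,0],[0,0,-2,0,0,0],[0,0,-1,0,0,0],[0,0,0,0,0,0]]]' && python3 -m crank '[[[-1,0.2,0,0,0,0],[-2,0.2,0,0,0,0],[-3,0.3,0,0,0,0],[-3,0.3,0,0,0,0],[-3,0.3,0,0,0,0],[-3,0.3,0,0,0,0],[-2,0.2,0,0,0,0],[-0.6,0,0,0,0,0],[0,0,0,0,0,0],[0,0,0,0,0,0]]]'
python3 - <<'E'
exec(open('ori.py').read())
from plant import viewer
import cv2
from h import *
I=viewer.camera_info("wrist"); w=viewer.get_image("wrist")
print(w2pix(I,np.array((.4765,-.164,.006))))
cv2.imwrite("pics/w6.png",w)
E
```

```text
time: 24.28
ee_pos: [0.4586, 0.0126, 0.105]
orientation: [0.707, 0.708, 0.0, 0.0]
ft_force: [0.1, 0.2, -1.7]
width: 0.658
finger_force: 64.3
time: 25.52
ee_pos: [0.4764, -0.1626, 0.1046]
orientation: [0.706, 0.708, -0.0, -0.0]
ft_force: [0.1, 0.2, -2.0]
width: 0.663
finger_force: 64.3
pos [ 0.4764 -0.1626  0.1046] turn needed in tool axes [-0.02  0.01  0.13] [-0.33  0.25 -0.21  1.11 -0.    1.24]
[257.22638653 178.40548996]
```

View pics/w6.png

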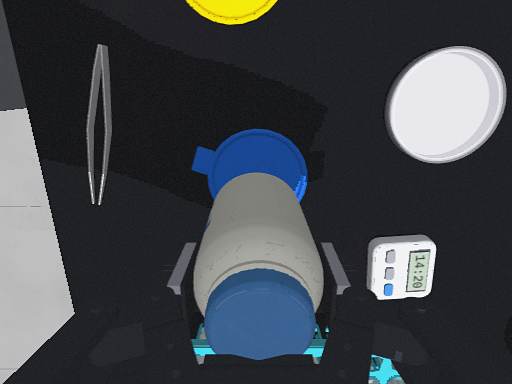

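The blue tray centre at (257,177) matches the current pose. Lowering.

```bash
python3 -m crank '[[[0,0,2,0,0,0],[0,0,2,0,0,0],[0,0,2,0,0,0],[0,0,1,0,0,0],[0,0,0.6,0,0,0],[0,0,0.2,0,0,0],[0,0,0.1,0,0,0],[0,0,0.1,0,0,0],[0,0,0,0,0,0],[0,0,0,0,0,0]]]'
```

```text
time: 26.82
ee_pos: [0.4768, -0.1636, 0.0253]
orientation: [0.707, 0.708, -0.0, 0.001]
ft_force: [-1.8, -0.1, 5.6]
width: 0.67
finger_force: 65.0
```

```bash
python3 -m crank '[[[0,0,0,0,0,0],[0,0,0,0,0,0],[0,0,0,0,0,0],[0,0,0,0,0,0],[0,0,-2,0,0,0],[0,0,-3,0,0,0],[0,0,-3,0,0,0],[0,0,-3,0,0,0],[0,0,-1.3,0,0,0],[0,0,0,0,0,0]]]' 8.4 40 && python3 -m crank '[[[2,0,0,0,0,0],[4.5,0,0,0,0,0],[5,0.2,0,0,0,0],[5,0.2,0,0,0,0],[5,0.2,0,0,0,0],[5,0.2,0,0,0,0],[5,0.2,0,0,0,0],[5,0.2,0,0,0,0],[4.5,0.1,0,0,0,0],[3,0,0,0,0,0]]]' && python3 -m crank '[[[0,0,0,0,0,0],[0,0,0,0,0,0]]]'
python3 - <<'E'
exec(open('ori.py').read())
from plant import viewer
import cv2
from h import *
I=viewer.camera_info("wrist"); w=viewer.get_image("wrist")
print(w2pix(I,np.array((.4895,.2765,.108))),w2pix(I,np.array((.4915,.2735,.006))))
cv2.imwrite("pics/w7.png",w)
E
```

```text
time: 28.08
ee_pos: [0.4769, -0.1635, 0.1478]
orientation: [0.707, 0.708, -0.0, 0.001]
ft_force: [0.2, 0.6, -0.2]
width: 0.982
finger_force: 0.0
time: 29.32
ee_pos: [0.4879, 0.2783, 0.1456]
orientation: [0.706, 0.708, -0.001, -0.0]
ft_force: [0.3, 0.3, 0.2]
width: 0.986
finger_force: 0.0
time: 29.58
ee_pos: [0.4883, 0.276, 0.1464]
orientation: [0.707, 0.708, -0.001, -0.0]
ft_force: [-0.2, -0.4, -0.6]
width: 0.981
finger_force: 0.0
pos [0.4883 0.276  0.1464] turn needed in tool axes [-0.09  0.09  0.09] [ 0.51  0.35  0.03  1.25 -0.    2.08]
[258.43988316 199.60510806] [260.3941782  167.67255906]
```

View pics/w7.png

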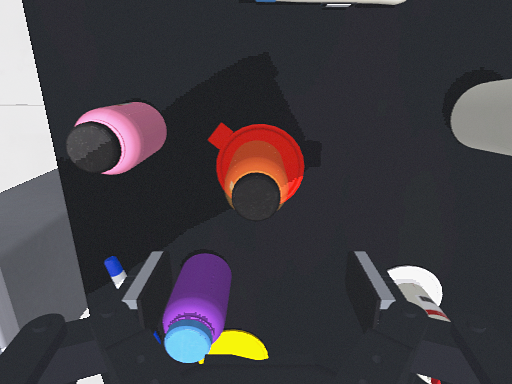

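Brown cap at (256,196), so the bottle is at about (.488,.278). Red tray at (261,166), about (.492,.2745). Descending on brown.

```bash
python3 -m crank '[[[0.25,0,2,0,0,0],[0,0,3,0,0,0],[0,0,3,0,0,0],[0,0,2,0,0,0],[0,0,1,0,0,0],[0,0,0.6,0,0,0],[0,0,0.4,0,0,0],[0,0,0.3,0,0,0],[0,0,0.2,0,0,0],[0,0,0.2,0,0,0]]]' && python3 -m crank '[[[0,0,0,0,0,0],[0,0,0,0,0,0],[0,0,0,0,0,0],[0,0,0,0,0,0],[0,0,0,0,0,0],[0,0,0,0,0,0],[0,0,0,0,0,0]]]' 4 60
```

```text
time: 30.88
ee_pos: [0.4889, 0.2792, 0.0205]
orientation: [0.707, 0.708, -0.0, 0.0]
ft_force: [0.2, -0.1, 0.6]
width: 0.987
finger_force: 0.0
time: 31.75
ee_pos: [0.4887, 0.2793, 0.021]
orientation: [0.707, 0.708, -0.0, -0.0]
ft_force: [-3.4, -1.0, 8.2]
width: 0.602
finger_force: 61.3
```

```bash
python3 -m crank '[[[0,0,-1,0,0,0],[0,0,-2,0,0,0],[0,0,-3,0,0,0],[0,0,-3,0,0,0],[0,0,-3,0,0,0],[0,0,-1,0,0,0],[0,0,0,0,0,0]]]' && python3 -m crank '[[[-1,1,0,0,0,0],[-3,1.5,0,0,0,0],[-4,1,0,0,0,0],[-4,0,0,0,0,0],[-4,-0.5,0,0,0,0],[-4,-2,0,0,0,0],[-3,-2,0,0,0,0],[-2.5,-1.5,0,0,0,0],[-1.1,-0.7,0,0,0,0],[0,0,0,0,0,0]]]' && python3 -m crank '[[[0,0,2,0,0,0],[0,0,2,0,0,0],[0,0,1,0,0,0],[0,0,0,0,0,0],[0,0,0,0,0,0]]]'
python3 - <<'E'
exec(open('ori.py').read())
from plant import viewer
import cv2
from h import *
I=viewer.camera_info("wrist"); w=viewer.get_image("wrist")
print(w2pix(I,np.array((.457,.013,.006))))
cv2.imwrite("pics/w8.png",w)
E
```

```text
time: 32.62
ee_pos: [0.489, 0.2793, 0.1505]
orientation: [0.707, 0.708, 0.0, 0.0]
ft_force: [0.7, 0.1, -1.8]
width: 0.598
finger_force: 63.0
time: 33.88
ee_pos: [0.4571, 0.0126, 0.1502]
orientation: [0.707, 0.707, -0.0, -0.0]
ft_force: [-0.2, 0.5, -1.6]
width: 0.601
finger_force: 63.0
time: 34.5
ee_pos: [0.4577, 0.0133, 0.1011]
orientation: [0.706, 0.708, 0.0, 0.0]
ft_force: [-0.0, -0.5, -0.9]
width: 0.601
finger_force: 63.0
pos [0.4577 0.0133 0.1011] turn needed in tool axes [0.03 0.02 0.1 ] [ 0.03  0.17 -0.33  1.07 -0.    1.6 ]
[256.2271445  178.41613563]
```

View pics/w8.png

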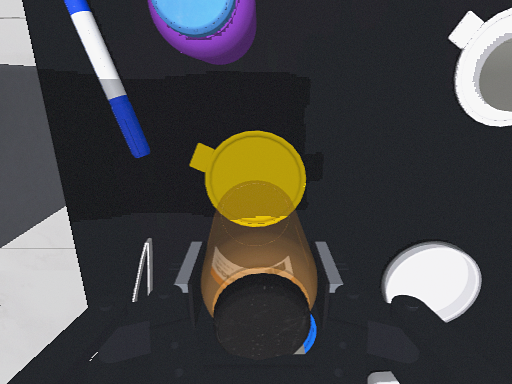

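Yellow tray centre (255,178) matches the target. Lowering.

```bash
python3 -m crank '[[[0,0,2,0,0,0],[0,0,2,0,0,0],[0,0,2,0,0,0],[0,0,1,0,0,0],[0,0,0.6,0,0,0],[0,0,0.2,0,0,0],[0,0,0.1,0,0,0],[0,0,0.1,0,0,0],[0,0,0,0,0,0],[0,0,0,0,0,0]]]'
```

```text
time: 35.8
ee_pos: [0.4575, 0.0131, 0.021]
orientation: [0.707, 0.708, 0.0, 0.0]
ft_force: [-2.3, -0.1, 6.1]
width: 0.605
finger_force: 63.8
```

Contact made. Release, rise, and go to the red bottle at (.669,.107).

```bash
python3 -m crank '[[[0,0,0,0,0,0],[0,0,0,0,0,0],[0,0,0,0,0,0],[0,0,0,0,0,0],[0,0,-2,0,0,0],[0,0,-3,0,0,0],[0,0,-3,0,0,0],[0,0,-3,0,0,0],[0,0,-1.8,0,0,0],[0,0,0,0,0,0]]]' 8.4 40 && python3 -m crank '[[[0.5,1,0,0,0,0],[1,2.5,0,0,0,0],[1.5,3,0,0,0,0],[1.5,3,0,0,0,0],[1.5,3,0,0,0,0],[1.5,3,0,0,0,0],[1.2,3,0,0,0,0],[0.7,2.2,0,0,0,0],[0,0.5,0,0,0,0],[0,0,0,0,0,0]]]' && python3 -m crank '[[[0,0,2,0,0,0],[0,0,3,0,0,0],[0,0,3,0,0,0],[0,0,2,0,0,0],[0,0,1,0,0,0],[0,0,0.5,0,0,0],[0,0,0.3,0,0,0],[0,0,0.2,0,0,0],[0,0,0,0,0,0]]]'
```

```text
time: 37.05
ee_pos: [0.458, 0.0132, 0.1495]
orientation: [0.707, 0.708, 0.001, 0.001]
ft_force: [-0.3, 0.1, 0.3]
width: 0.984
finger_force: 0.0
time: 38.3
ee_pos: [0.6688, 0.1074, 0.1474]
orientation: [0.707, 0.708, -0.001, -0.0]
ft_force: [0.2, 0.1, -0.3]
width: 0.984
finger_force: 0.0
time: 39.42
ee_pos: [0.6692, 0.1074, 0.0287]
orientation: [0.707, 0.708, -0.0, 0.0]
ft_force: [0.4, 0.1, 0.6]
width: 0.983
finger_force: 0.0
```

```bash
python3 -m crank '[[[0,0,0,0,0,0],[0,0,0,0,0,0],[0,0,0,0,0,0],[0,0,0,0,0,0],[0,0,0,0,0,0],[0,0,0,0,0,0],[0,0,0,0,0,0]]]' 4 60 && python3 -m crank '[[[0,0,-1,0,0,0],[0,0,-2,0,0,0],[0,0,-2,0,0,0],[0,0,-2,0,0,0],[0,0,-1,0,0,0],[0,0,0,0,0,0]]]' && python3 -m crank '[[[0.5,-1,0,0,0,0],[1.5,-2,0,0,0,0],[2.5,-2.5,0,0,0,0],[2.5,-2.5,0,0,0,0],[2.5,-2.5,0,0,0,0],[2.5,-2.5,0,0,0,0],[2.5,-2.5,0,0,0,0],[1.5,-1.5,0,0,0,0],[0.7,-0.7,0,0,0,0],[0,0,0,0,0,0]]]'; python3 -m crank '[[[0,0,0,0,0,0]]]';  python3 - <<'E'
exec(open('ori.py').read())
from plant import viewer
import cv2
from h import *
I=viewer.camera_info("wrist"); w=viewer.get_image("wrist")
print(w2pix(I,np.array((.492,.2745,.006))))
hsv=cv2.cvtColor(w,cv2.COLOR_BGR2HSV); m=((hsv[...,0]<8)|(hsv[...,0]>172))&(hsv[...,1]>130)&(hsv[...,2]>50); m[240:]=0
v,u=np.nonzero(m); print('red: top',v.min(),'cols per row',[(r,u[v==r].min(),u[v==r].max()) for r in range(v.min()+5,min(v.max(),v.min()+80),15)])
cv2.imwrite("pics/w9.png",w)
E
```

```text
time: 40.3
ee_pos: [0.6692, 0.1074, 0.0292]
orientation: [0.707, 0.708, 0.0, 0.0]
ft_force: [-2.6, -0.0, 6.8]
width: 0.648
finger_force: 63.2
time: 41.05
ee_pos: [0.6694, 0.1075, 0.109]
orientation: [0.707, 0.708, 0.0, 0.0]
ft_force: [-0.2, -0.0, -2.6]
width: 0.646
finger_force: 64.1
time: 42.3
ee_pos: [0.4917, 0.2742, 0.1083]
orientation: [0.706, 0.708, -0.0, 0.0]
ft_force: [-0.4, -1.8, -1.7]
width: 0.647
finger_force: 64.2
time: 42.42
ee_pos: [0.4924, 0.2736, 0.1083]
orientation: [0.707, 0.707, -0.0, 0.0]
ft_force: [0.2, 0.3, -2.5]
width: 0.648
finger_force: 64.2
pos [0.4924 0.2736 0.1083] turn needed in tool axes [-0.01  0.04  0.05] [ 0.51  0.37 -0.04  1.16 -0.    2.08]
[256.69309924 174.89065137]
red: top 125 cols per row [(130, np.int64(207), np.int64(274)), (145, np.int64(196), np.int64(294)), (160, np.int64(208), np.int64(302)), (175, np.int64(206), np.int64(305)), (190, np.int64(209), np.int64(301))]
```

The red tray's measured centre (255.5,~174) matches the prediction (257,175). Lower and release.

```bash
python3 -m crank '[[[0,0,2,0,0,0],[0,0,2,0,0,0],[0,0,2,0,0,0],[0,0,1,0,0,0],[0,0,0.6,0,0,0],[0,0,0.2,0,0,0],[0,0,0.1,0,0,0],[0,0,0.05,0,0,0],[0,0,0,0,0,0],[0,0,0,0,0,0]]]'
```

```text
time: 43.72
ee_pos: [0.492, 0.2743, 0.0292]
orientation: [0.707, 0.708, 0.0, 0.0]
ft_force: [-0.5, 0.5, 1.8]
width: 0.649
finger_force: 64.5
```

```bash
python3 -m crank '[[[0,0,0,0,0,0],[0,0,0,0,0,0],[0,0,0,0,0,0],[0,0,0,0,0,0],[0,0,-2,0,0,0],[0,0,-3,0,0,0],[0,0,-3,0,0,0],[0,0,-3,0,0,0],[0,0,-3,0,0,0],[0,0,-2,0,0,0]]]' 8.4 40 && python3 -m crank '[[[0,-2,0,0,0,0],[0,-3,0,0,0,0],[0,-3,0,0,0,0],[0,-3,0,0,0,0],[0,0,0,0,0,0],[0,0,0,0,0,0],[0,0,0,0,0,0]]]'
python3 - <<'E'
from plant import viewer
import cv2,numpy as np
t=viewer.get_image("top"); s=viewer.get_image("side")
a=cv2.resize(t[115:275,130:380],(780,499))[:, :]; b=cv2.resize(s[115:305,150:340],(500,500))
cv2.imwrite("pics/fin.png",cv2.resize(np.hstack([a,b[:499]]),(800,312)))
E
```

```text
time: 44.98
ee_pos: [0.4921, 0.2744, 0.1904]
orientation: [0.707, 0.708, 0.0, 0.0]
ft_force: [0.6, -0.5, -0.1]
width: 0.984
finger_force: 0.0
time: 45.85
ee_pos: [0.3824, 0.2741, 0.1888]
orientation: [0.707, 0.707, -0.0, 0.0]
ft_force: [0.4, 0.5, -0.2]
width: 0.987
finger_force: 0.0
```

View pics/fin.png

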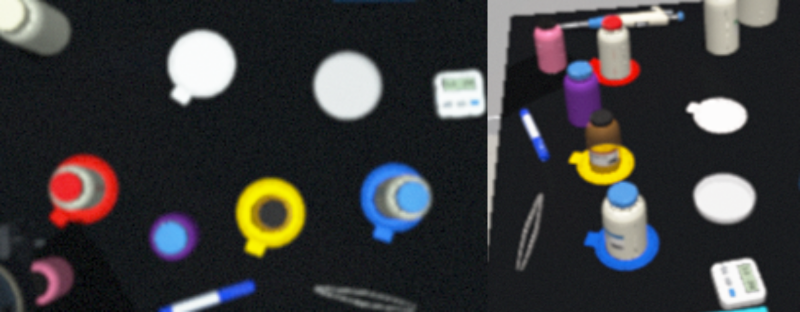

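The final view shows red on red, brown on yellow, blue on blue, all upright and centred. The white tray is empty, the bystanders have not moved, and the gripper is clear.

```bash
python3 -c "
from plant import workorder
print(workorder.close_job())"
```

```text
the job is handed in; nothing more can be done
None
```

The job is handed in: the red, blue and brown bottles stand released and upright in the red, blue and yellow trays, the white tray is empty and the bystanders are where they were; the hand-in gave no verdict.

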